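Seat a bail-handled sample canister on the counter's kinematic plate

TASK

Load the steel sample canister into the sample counter: with the canister still standing on the bench, raise its folded-down wire bail upright, then lift the canister by the bail and lower it onto the counter's top plate so that its three ball feet settle fully home - the foot under the lid's filling plug in the flat-bottomed round recess at the counter's front, the other two in the cone and the groove - and let go. Do not tip the canister on the way, and leave the glassware and other things on the bench where they are.

Things in the scene. Friction and masses are not known exactly. Their poses are not given: they have to be found in the camera images.
- canister: closed round stainless canister, 92 mm diameter (99 mm over the lid's crimped edge), 70 mm tall, about 0.55 kg (varies), heavy at the bottom, on three 12 mm ball feet. Origin: on its axis, level with the feet's underside; z up. Hexagon filling plug on the lid at x = -27 mm, to 79 mm height. Ears of the bail at x = +-50 mm, 60 mm up; folded it lies on the -y side. Seated: axis and yaw as the counter's, origin 38 mm up.
- bail (a joint): angle of the bail about the line through the ears (the canister's x axis), rad. 0: folded down on stops, crown 0.2 rad below level on the canister's -y side; 1.77: upright; 3.54: folded to the other side. The ears are a little stiff (0.03 N m): the bail stays where it is left, and the canister hangs within about 0.2 rad of plumb.
- bail_grip (a point): centre of the grip sleeve at the bail's crown: grey cylinder, 13 mm diameter, 50 mm long, parallel to the canister's x axis, 92 mm from the ear line, fast on the 4 mm wire: it does not turn, so a firm pinch with a still wrist tips the canister as the bail rises. Folded, 37 mm are free between sleeve and canister wall; upright it is 152 mm above the underside of the feet. Its axes: the canister's at joint 0.
- counter: sample counter: low white instrument, 150 x 164 mm, 42 mm tall, fixed to the bench, with an aluminium seat plate (112 x 126 mm) on top that has three recesses. Display and keys are on its front, its -x side. Origin: centre of its underside, z up.
- seat_cone (a point): where the foot ball's centre lies when home in the conical recess (13 mm mouth, 45 degree wall) at x,y = (+14, +36) mm of the counter, 2 mm above the seat plate. Home, a ball's underside is 4 mm below the plate's surface; a foot that rides on the plate beside its recess stands 4 mm too high.
- seat_vee (a point): the same for the V groove (13 mm wide, 24 mm long, along the counter's y axis, 45 degree walls) at (+14, -36) mm of the counter
- seat_flat (a point): the same for the flat-bottomed round recess (22 mm diameter, 4 mm deep) at (-36, 0) mm of the counter, the one nearest its front
- foot_cone (a point): centre of the canister's ball foot that belongs in the cone: at x,y = (+14, +36) mm of the canister, 6 mm above its origin
- foot_vee (a point): centre of the ball foot that belongs in the groove: at (+14, -36) mm of the canister, 6 mm above its origin
- foot_flat (a point): centre of the ball foot that belongs in the flat-bottomed recess, the foot under the filling plug: at (-36, 0) mm of the canister, 6 mm above its origin
- beaker_50: small glass beaker, 49 mm wide, 59 mm tall; bystander between the work places, origin at its underside
- crucible: porcelain crucible, 41 mm wide, 32 mm tall; bystander
- ph_strips: booklet of indicator strips, 18 x 72 x 9 mm, lying flat; bystander
- timer: round lab timer, 68 mm wide, 48 mm tall; bystander
- dropper_0: brown dropper bottle, 37 mm wide, 96 mm tall; bystander
- marker: marker pen, 17 x 133 mm, lying; bystander
- weighing_bottle: small glass weighing bottle, 36 mm wide, 52 mm tall; bystander
Mind the look-alikes: they are no part of the job. Of the things that look like the counter, the larger one is meant.

How it is judged:
On the way, in this order (a step that is already met when the one before it is completed fails the run):
1. the bail is raised upright (within 0.2 rad) while the canister still stands on the bench (value of joint bail between 1.57 and 1.97 rad and height (world z) of canister below 0.006 m and angle between canister's own z axis and vertical below 0.1 rad), for 0.2 s.
2. the canister is lifted at least 20 mm clear of the bench, hanging from its upright bail (height (world z) of canister above 0.02 m and value of joint bail between 1.37 and 2.17 rad and contact force between the fingers and bail above 1 N), for 0.2 s.
At the end, for the whole second after the job is handed in: each of the three ball feet is within 2.5 mm of its home in its own seat (cone, groove, flat recess) and the canister is at rest there; the bail may stand or lie (distance between foot_cone and seat_cone below 0.0025 m and distance between foot_vee and seat_vee below 0.0025 m and distance between foot_flat and seat_flat below 0.0025 m and linear speed of canister below 0.02 m/s and angular speed of canister below 0.2 rad/s); the robot touches nothing.
It fails at once if the canister is tipped more than 0.35 rad (20 degrees) (angle between canister's own z axis and vertical above 0.35 rad).
It fails at once if a bystander is moved more than 20 mm (distance of any of beaker_50, crucible, ph_strips, timer, dropper_0, marker, weighing_bottle from where it was at the start of the episode above 0.02 m).
It also fails if it takes over 72 s, if anything falls off the work surface, if the arm or the gripper's body presses on something with over 40 N, if the wrist force passes 120 N, or if a joint passes its speed limit or range.

ROBOT

A 7-joint arm with a two-finger parallel gripper is mounted at the origin on a cart in front of the work surface, level with it; the furniture and walls round the work are solid. World frame = base frame: x ahead of the robot, y to its left, z up, the work surface at z = 0. Lengths are in m, angles in rad, forces in N, time in s.
With the tool pointing down it reaches from about 0.425 to 0.925 m from the base axis. Payload 6.8 kg.
Tool frame: the origin (TCP) lies on the front face of the gripper's body, between the roots of the fingers; the fingertips stand 73 mm ahead of it and the grasp point (between the pads) lies 54 mm ahead of it (env.nose_length is the distance from the TCP to the fingertips, in m); z points along the fingers, y is the line along which they close (so a half turn about z gives the same grasp; the last joint's range is limited). The gripper opens to 85 mm and grips with 20 to 120 N. Pads are 22 mm wide; open, the fingers measure 114 mm over their backs; the gripper's body (76 mm by 85 mm) begins 54 mm behind the grasp point. The pads swing forward as they close: fully open they stand 13 mm farther back than shut.
Start: joints at [-1.317, 0.477, 0.022, 1.555, -0.011, 1.109, -0.083], TCP at [0.239, 0.631, 0.304] pointing down, gripper open.
Joint ranges: [-2.96, 2.96], [-0.34, 2.1], [-1.41, 1.46], [0.24, 2.44], [-1.37, 4.51], [0.17, 1.92], [-2.96, 2.96]. Speed limits (rad/s): [2.39, 2.39, 3.14, 3.14, 3.14, 3.14, 3.14].

INTERFACE

Orientations are given as a unit quaternion [w, x, y, z].
In Python, from cell import env, kin, camera, calibration, job gives the robot as it stands. The module is installed in compiled form; this text tells all that it offers. Calls block until the motion is done:
- env.reach(position, orientation): joint-space move of the TCP to a pose.
- env.movel(position, velocity=0.15, rot=None, stop_force=None): straight line of the TCP; rot=None keeps the orientation; velocity is the mean speed in m/s. With stop_force (N) it stops when the force on the tool has changed by that much, and returns True; else False.
- env.goto_joints(angles): joint-space move.
- env.grip(opening, f_grip=None): finger opening in m; f_grip is the grip in N (None keeps the last); returns when the fingers have stopped.
- env.dwell(seconds).
- kin.inverse_kinematics(position, orientation): joint angles nearest the present ones, or None.
- env.get_state(): the state.
- camera(name): name is "scene" or "top" or "wrist"; returns (picture, depth): 480x640x3 uint8, blue, green, red; 480x640 float32, m along the optical axis (not along the pixel's ray), 0 where there is no reading.
- calibration(name): a dict with "fx", "fy", "cx", "cy" (pixels), "k1" (the pictures are not rectified: a ray, as slopes to the right and down, at radius r is drawn at 1 + k1 r^2 times it, then the intrinsics apply), "rvec" (rotation vector, rad) and "tvec" (3), from world to camera coordinates, as OpenCV has them. Camera axes: x right, y down, z forward; pixel columns grow to the right and rows downward; lengths in m; the calibration is good to about 2 mm. A picture is of the moment at which its call begins: read the wrist's pose just before it. calibration takes no time and is no camera call; for the wrist camera it gives the pose at the moment of the call.
A pose or a line that the arm cannot do raises env.PlanningError and nothing moves.
- job.job_done(): hands the job in; it is judged then, once.
The state is a dict: "time": time; "qpos": joint angles; "joint_velocities": joint speeds; "joint_torque": joint torques, N m; "tcp_pos": TCP position; "orientation": TCP orientation; "force": force on the tool from outside, world axes, zero at the start; "torque": the same for the moment, N m; "opening": finger opening in m; "gripper_force": force on a finger pad.
Only numpy, scipy, OpenCV 4.12 (cv2) and the standard library are available. Lean on these libraries where they do the work, as an engineer would, in place of code of your own. Each camera call takes 0.05 s, during which the arm holds its last target. There are 200 camera calls.

## Working session

There is one attempt and no reset: what is moved stays moved. The work goes in short steps, each a Python script; the robot and the scene stay as the last script left them, time stands still between calls to the robot, and variables do not carry over. Pictures are saved under pics/ and viewed, at most 13 in all, crops included, and the job is handed in when it is done.

```bash
mkdir -p pics; cat > h.py <<'E'
import numpy as np, cv2
from cell import env, kin, camera, calibration, job
def cal(n):
    c=calibration(n); R=cv2.Rodrigues(np.array(c["rvec"],float))[0]; t=np.array(c["tvec"],float).ravel()
    return c,R,t
def cast(C,uv,z):
    "pixels -> world points on plane z"
    c,R,t=C; K=np.array([[c["fx"],0,c["cx"]],[0,c["fy"],c["cy"]],[0,0,1.]])
    p=cv2.undistortPoints(np.array(uv,float).reshape(-1,1,2),K,np.array([c["k1"],0,0,0.]))[:,0]
    d=np.c_[p,np.ones(len(p))]@R; o=-R.T@t
    return o+d*((z-o[2])/d[:,2])[:,None]
def proj(C,P):
    c,R,t=C; K=np.array([[c["fx"],0,c["cx"]],[0,c["fy"],c["cy"]],[0,0,1.]])
    return cv2.projectPoints(np.array(P,float).reshape(-1,1,3),cv2.Rodrigues(R)[0],t,K,np.array([c["k1"],0,0,0.]))[0][:,0]
def cloud(C,dep):
    c,R,t=C; K=np.array([[c["fx"],0,c["cx"]],[0,c["fy"],c["cy"]],[0,0,1.]])
    v,u=np.mgrid[0:480,0:640]
    p=cv2.undistortPoints(np.c_[u.ravel(),v.ravel()].astype(float).reshape(-1,1,2),K,np.array([c["k1"],0,0,0.]))[:,0]
    X=np.c_[p,np.ones(len(p))]*dep.reshape(-1,1)
    return ((X-t)@R).reshape(480,640,3)
def snap(n,f):
    C=cal(n); im,d=camera(n); cv2.imwrite("pics/%s.png"%f,im); np.savez("pics/%s.npz"%f,im=im,d=d,R=C[1],t=C[2],P=cloud(C,d))
    return C,im,d
E
python3 - <<'E'
from h import *
for n in("top","scene"):
    C,im,d=snap(n,n); print(n,-C[1].T@C[2],C[0])
E
```

```text
top [ 0.10863611 -0.01784587  1.90908437] {'fx': 606.3902688265912, 'fy': 606.3902688265912, 'cx': 317.4485343724869, 'cy': 237.8739907239248, 'k1': -0.014131166923029511, 'rvec': array([ 2.29825003, -1.84264392,  0.21674599]), 'tvec': array([-0.03469394,  0.55002226,  1.83111858])}
scene [0.55247538 1.57626153 1.17196488] {'fx': 618.1575255791764, 'fy': 618.1575255791764, 'cx': 318.6876868116236, 'cy': 235.70045670325572, 'k1': -0.19011582129128624, 'rvec': array([-0.035073  , -2.7959534 ,  1.42589031]), 'tvec': array([0.53785803, 0.0115061 , 1.96822445])}
```

View pics/top.png

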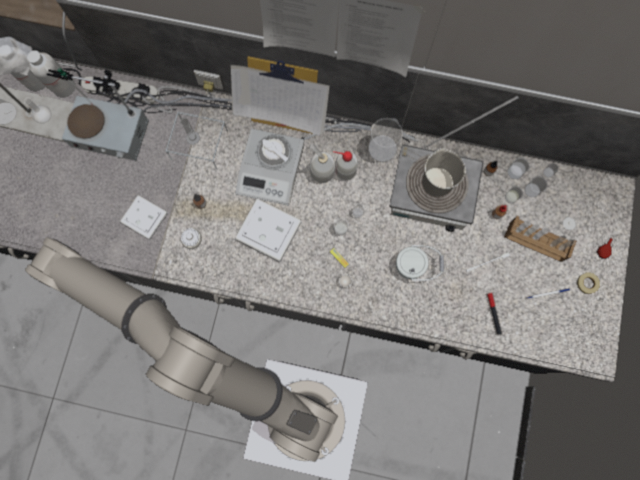

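View pics/scene.png

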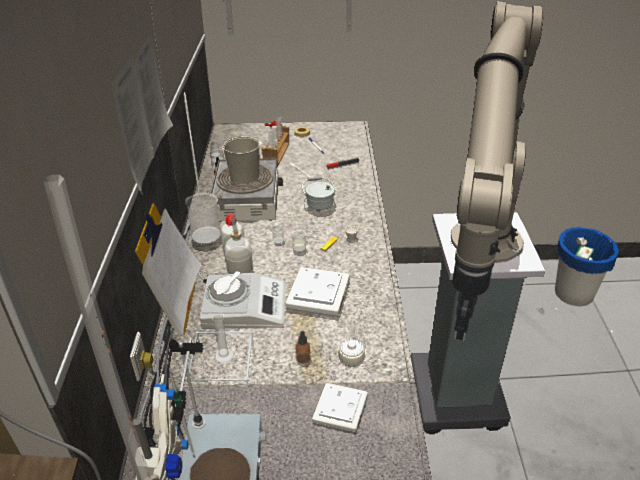

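Canister candidates in top view: (412,263) with a grey sleeve at (440,263); the beaker/pot on the hotplate at (440,170); the dish on the balance at (273,150). I choose (412,263). Counter candidates: (268,229), which is larger, and (143,216), which is smaller. I choose (268,229).

```bash
python3 - <<'E'
from h import *
a=cv2.imread("pics/top.png");b=cv2.imread("pics/scene.png")
r=lambda i,x,y,s,w,h:cv2.resize(i[y:y+s*h//w,x:x+s],(w,h),interpolation=cv2.INTER_CUBIC)
m=np.vstack([np.hstack([r(a,370,225,80,400,300),r(a,225,195,80,400,300)]),np.hstack([r(b,280,165,80,400,300),r(b,278,260,80,400,300)])])
cv2.imwrite("pics/crop.png",m)
C=cal("top"); P=np.load("pics/top.npz")["P"]
print(cast(C,[(412,263)],.07),cast(C,[(440,263)],.05),cast(C,[(268,229),(143,216)],.042))
for (u,v) in [(412,263),(440,263),(268,229),(143,216),(340,258),(340,228),(357,212),(343,281),(495,312)]: print(u,v,P[v,u].round(3))
E
```

```text
[[ 0.52884326 -0.21706764  0.07      ]] [[ 0.55239075 -0.30462566  0.05      ]] [[0.54425067 0.24694087 0.042     ]
 [0.49913278 0.6483281  0.042     ]]
412 263 [ 0.528 -0.216  0.075]
440 263 [ 0.55  -0.303  0.061]
268 229 [0.546 0.248 0.033]
143 216 [0.504 0.657 0.016]
340 258 [0.51  0.004 0.002]
340 228 [0.602 0.024 0.025]
357 212 [ 0.66  -0.018  0.045]
343 281 [ 0.437 -0.021  0.014]
495 312 [ 0.443 -0.503  0.021]
```

View pics/crop.png

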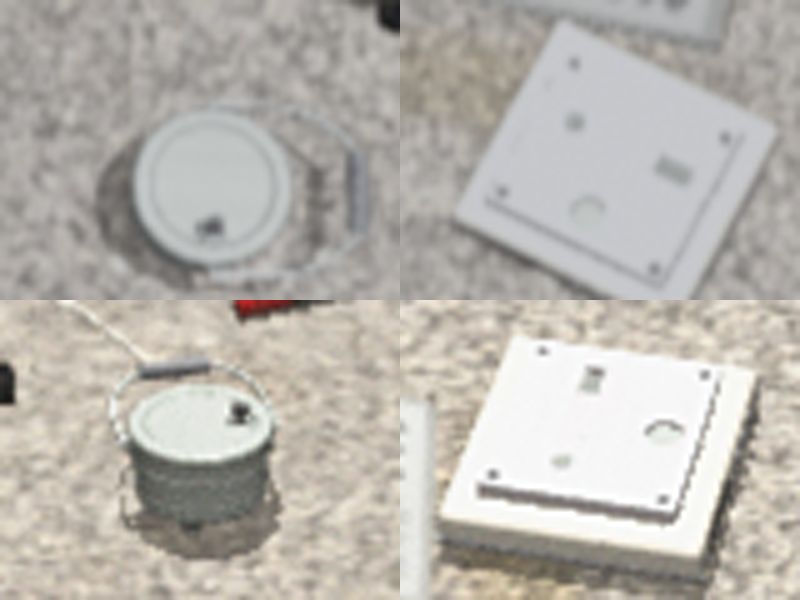

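Crop confirms: canister (lid at 412,262, plug at 412,270, sleeve at 441,262) and the larger counter (cone 260,219; vee 280,229; flat 263,237). I'll compute yaw, then take one wrist look over each.

```bash
cat >> h.py <<'E'
from scipy.spatial.transform import Rotation as Ro
def q(yaw,tilt=0):
    """tool down, tool y along canister y (yaw) ; tilt>0 leans tool z towards canister -y (about canister x, negative sense)"""
    R=Ro.from_euler('z',yaw)*Ro.from_euler('x',-tilt)*Ro.from_matrix(np.diag([-1.,1,-1]))
    if FLIP: R=R*Ro.from_euler('z',np.pi)
    w=R.as_quat(); return np.r_[w[3],w[:3]]
FLIP=0
def zax(qq): return Ro.from_quat(np.r_[qq[1:],qq[0]]).as_matrix()[:,2]
E
python3 - <<'E'
import h
from h import *
C=cal("top")
s=cast(C,[(260,219.4),(279.6,228.6),(262.6,236.6)],.042)[:,:2]
L=np.array([(14,36),(14,-36),(-36,0)])/1e3
def fit(L,s):
    A=(L-L.mean(0)).T@(s-s.mean(0)); yaw=np.arctan2(A[0,1]-A[1,0],A[0,0]+A[1,1])
    c,n=np.cos(yaw),np.sin(yaw); R=np.array([[c,-n],[n,c]]); o=s.mean(0)-R@L.mean(0); return yaw,o,np.linalg.norm(s-(o+L@R.T),axis=1)
print(fit(L,s))
c=cast(C,[(412.4,262.4)],.07)[0];p=cast(C,[(412,270)],.079)[0];g=cast(C,[(441,262)],.042)[0]
print(c,p,g,np.arctan2(*(c-p)[1::-1]),np.arctan2(*(c-g)[1::-1])-np.pi/2,np.linalg.norm(c-g))
st=env.get_state();print(st["orientation"],st["qpos"])
from scipy.spatial.transform import Rotation as Ro
for f in(0,1):
    h.FLIP=f
    for pos,y in(((.545,.247,.35),-.45),((.54,-.25,.35),-.25)):
        print(f,pos,kin.inverse_kinematics(pos,q(y)))
E
```

```text
(np.float64(-0.24492550644321298), array([0.54903905, 0.24881231]), array([0.0021025 , 0.00080195, 0.00224036]))
[ 0.53097031 -0.21793054  0.07      ] [ 0.50527145 -0.22007418  0.079     ] [ 0.55813477 -0.30837624  0.042     ] 0.0832212098439834 0.29176870218606177 0.09850041694944833
[-9.21988412e-05  1.79909069e-01  9.83682898e-01 -8.21683947e-04] [-1.31711566  0.4777703   0.02237145  1.55630793 -0.01152276  1.10929655
 -0.08309223]
0 (0.545, 0.247, 0.35) [-0.71018477  0.31280787  0.22969988  1.70475286 -0.07744328  1.13289523
  0.66241905]
0 (0.54, -0.25, 0.35) [-0.37023468  0.42906697  0.95359476  1.74370677 -0.37800089  1.16620908
  2.01371882]
1 (0.545, 0.247, 0.35) [-1.37292948  0.61534911  1.2822729   1.74268265 -0.61920753  1.2645369
 -1.95989959]
1 (0.54, -0.25, 0.35) [-0.42558743  0.47095357  1.05390337  1.74634822 -0.43981911  1.18486729
 -1.06809001]
```

```bash
python3 - <<'E'
from h import *
env.reach([.545,.247,.32],q(-.245)); a=snap("wrist","w_counter")
print(env.get_state()["qpos"].round(2) if hasattr(env.get_state()["qpos"],'round') else env.get_state()["qpos"], -a[0][1].T@a[0][2])
env.reach([.54,-.25,.32],q(.25)); b=snap("wrist","w_can")
print(np.round(env.get_state()["qpos"],2), -b[0][1].T@b[0][2], env.get_state()["time"])
m=np.vstack([cv2.resize(a[1],(400,300)),cv2.resize(b[1],(400,300))])
cv2.imwrite("pics/w2.png",np.hstack([cv2.resize(a[1][:,:],(400,300)),cv2.resize(b[1],(400,300))]))
E
```

```text
[-0.67  0.34  0.18  1.74 -0.07  1.07  0.86] [0.46704013 0.26750668 0.38986656]
[ 0.02  0.34  0.4   1.76 -0.15  1.07  2.29] [ 0.46341681 -0.26849512  0.38980858] 3.8
```

View pics/w2.png

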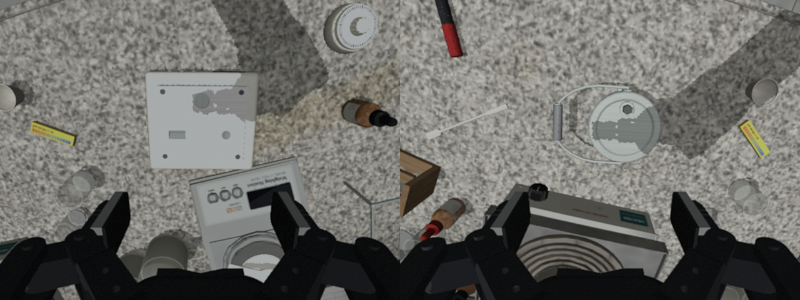

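Left: counter with flat recess (323,162), vee (282,216), cone (362,216) in full pixels. Right: canister lid (358,203), plug (363,174), sleeve (251,194). Taking a zoomed crop for accurate pixels.

```bash
python3 - <<'E'
from h import *
a=cv2.imread("pics/w_counter.png")[115:275,225:425];b=cv2.imread("pics/w_can.png")[125:275,230:430]
a=cv2.resize(a,None,fx=2,fy=2,interpolation=2);b=cv2.resize(b,None,fx=4,fy=4,interpolation=2)
b=cv2.resize(cv2.imread("pics/w_can.png")[115:275,235:435],None,fx=2,fy=2,interpolation=2)
m=np.hstack([a,b]); cv2.imwrite("pics/w3.png",cv2.convertScaleAbs(m,alpha=1.2))
E
```

```text
(no output)
```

View pics/w3.png

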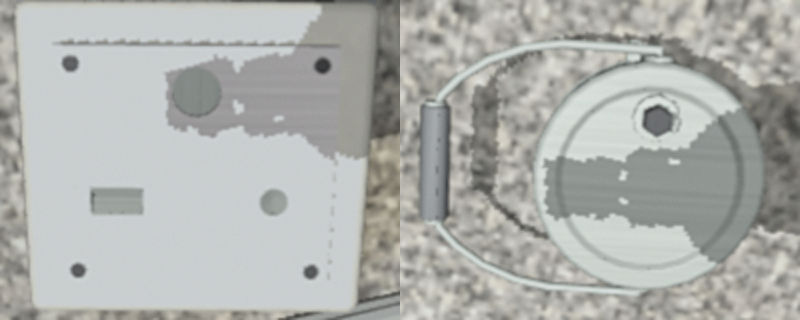

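```bash
cat >> h.py <<'E'
def ld(f):
    D=np.load("pics/%s.npz"%f); return (calibration("wrist"),D["R"],D["t"])
def fit(L,s):
    A=(L-L.mean(0)).T@(s-s.mean(0)); yaw=np.arctan2(A[0,1]-A[1,0],A[0,0]+A[1,1])
    c,n=np.cos(yaw),np.sin(yaw); R=np.array([[c,-n],[n,c]]); o=s.mean(0)-R@L.mean(0); return yaw,o,np.linalg.norm(s-(o+L@R.T),axis=1)
LS=np.array([(14,36),(14,-36),(-36,0)])/1e3
E
python3 - <<'E'
from h import *
C=ld("w_counter")
print("counter",fit(LS,cast(C,[(361.5,216),(283.5,215.5),(323.5,161)],.042)[:,:2]))
C=ld("w_can")
c=cast(C,[(359.5,203.5)],.07)[0];p=cast(C,[(363.5,175.5)],.079)[0];g=cast(C,[(252.2,196)],.042)[0]
e=cast(C,[(252.5,167),(252,225)],.042)
print(c,p,g,e); print("fit",fit(np.array([(0,0),(-27,0),(0,-90)])/1e3,np.array([c,p,g])[:,:2]), np.arctan2(*(e[1]-e[0])[1::-1]))
P=np.load("pics/w_can.npz")["P"]; print("depth",P[203,359],P[196,252],P[196,253])
P=np.load("pics/w_counter.npz")["P"]; print(P[190,320],P[216,330])
# obstacles near: height map clusters around canister & on route
P=np.load("pics/top.npz")["P"].reshape(-1,3); 
for x in np.arange(.40,.80,.05): print(x.round(2),[int(1000*np.percentile(z,95)) if len(z:=P[(abs(P[:,0]-x)<.025)&(abs(P[:,1]-y)<.025)&(P[:,2]<.3)][:,2]) else None for y in np.arange(-.45,.4,.05)])
E
```

```text
counter (np.float64(-0.2526868090808686), array([0.54692128, 0.25074775]), array([0.00030925, 0.00013814, 0.00017948]))
[ 0.53032182 -0.21679307  0.07      ] [ 0.50567012 -0.22153945  0.079     ] [ 0.55365656 -0.30819623  0.042     ] [[ 0.52789261 -0.31316165  0.042     ]
 [ 0.58059074 -0.30293966  0.042     ]]
fit (np.float64(0.22978264639033116), array([ 0.5318133 , -0.21758155]), array([0.00168707, 0.00219671, 0.00326942])) 0.19159318843897113
depth [ 0.53044965 -0.21698325  0.06790832] [ 0.54788595 -0.30580325  0.06440359] [ 0.54767627 -0.30498201  0.06440128]
[0.53650943 0.25070627 0.04237319] [0.56222246 0.25379489 0.04235194]
0.4 [9, 7, 10, 7, 7, 8, 8, 8, 11, 12, 8, 9, 7, 8, 9, 8, 8]
0.45 [9, 8, 6, 8, 8, 6, 8, 8, 31, 29, 9, 8, 8, 36, 29, 8, 8]
0.5 [9, 8, 8, 60, 75, 76, 12, 8, 10, 15, 10, 9, 9, 47, 49, 47, 36]
0.55 [8, 9, 10, 68, 75, 76, 69, 9, 9, 10, 9, 9, 35, 49, 50, 50, 34]
0.6 [9, 9, 8, 57, 67, 71, 10, 8, 8, 59, 56, 10, 35, 49, 49, 48, 9]
0.65 [9, 9, 11, 54, 8, 7, 9, 9, 33, 49, 10, 8, 8, 37, 43, 42, 41]
0.7 [9, 9, 110, 112, 114, 113, 109, 108, 13, 28, 9, 9, 8, 54, 56, 56, 56]
0.75 [83, 9, 115, 223, 225, 226, 114, 110, 9, 10, 88, 117, 114, 61, 83, 79, 66]
```

```bash
python3 - <<'E'
from h import *
C=ld("w_can")
c=cast(C,[(359.5,203.5)],.07)[0];p=cast(C,[(363.5,175.5)],.079)[0];g=cast(C,[(252.2,196)],.058)[0]
e=cast(C,[(252.5,167),(252,225)],.058)
print(c,p,g,np.linalg.norm(e[1]-e[0]),np.linalg.norm((c-g)[:2])); y,o,r=fit(np.array([(0,0),(-27,0),(0,-92)])/1e3,np.array([c,p,g])[:,:2]);print(y,o,r, np.arctan2(*(e[1]-e[0])[1::-1]))
yaw=.21; Rz=Ro.from_euler('z',yaw)
o=np.r_[c[:2],0.06]
G=.054
for b0,t0 in ((0,-.5),(0,-.2),(0,0),(.9,-.5)):
  for db in np.arange(0,1.9,.3):
    a=b0+db; th=-.0+a   # elevation
    s=o+Rz.apply([0,-.092*np.cos(th),.092*np.sin(th)]); Q=q(yaw,t0+db); j=kin.inverse_kinematics(s-G*zax(Q),Q)
    print(b0,t0,round(db,1),None if j is None else np.round(j,2))
E
```

```text
[ 0.53032182 -0.21679307  0.07      ] [ 0.50567012 -0.22153945  0.079     ] [ 0.54950532 -0.30636989  0.058     ] 0.05121095126347812 0.09160793363403087
0.2004311677514271 [ 0.53121343 -0.21638956] [0.00097867 0.00094354 0.0001796 ] 0.1915931884389714
0 -0.5 0.0 [ 0.38  0.84  0.31  1.54 -0.58  1.26  2.73]
0 -0.5 0.3 [ 0.25  0.67  0.33  1.71 -0.43  0.97  2.58]
0 -0.5 0.6 [ 0.06  0.54  0.39  1.88 -0.18  0.7   2.3 ]
0 -0.5 0.9 [-0.26  0.5   0.56  2.03  0.21  0.52  1.83]
0 -0.5 1.2 [-0.59  0.57  0.75  2.15  0.71  0.47  1.19]
0 -0.5 1.5 [-0.85  0.77  0.86  2.22  1.    0.53  0.7 ]
0 -0.5 1.8 [-0.99  1.02  0.86  2.22  1.06  0.68  0.41]
0 -0.2 0.0 [ 0.27  0.71  0.31  1.71 -0.44  0.93  2.6 ]
0 -0.2 0.3 [ 0.09  0.59  0.37  1.87 -0.2   0.67  2.33]
0 -0.2 0.6 [-0.22  0.55  0.56  2.02  0.17  0.47  1.88]
0 -0.2 0.9 [-0.55  0.62  0.76  2.13  0.7   0.41  1.21]
0 -0.2 1.2 [-0.82  0.82  0.91  2.21  1.01  0.45  0.7 ]
0 -0.2 1.5 [-0.97  1.07  0.92  2.22  1.08  0.59  0.41]
0 -0.2 1.8 [-0.97  1.21  0.76  2.18  1.12  0.92  0.2 ]
0 0 0.0 [ 0.17  0.65  0.33  1.82 -0.31  0.72  2.45]
0 0 0.3 [-0.09  0.58  0.48  1.97  0.01  0.49  2.07]
0 0 0.6 [-0.44  0.63  0.73  2.09  0.45  0.36  1.51]
0 0 0.9 [-0.73  0.8   0.91  2.18  0.93  0.36  0.86]
0 0 1.2 [-0.91  1.03  0.97  2.22  1.1   0.47  0.47]
0 0 1.5 [-0.97  1.19  0.86  2.2   1.14  0.75  0.25]
0 0 1.8 [-0.9   1.3   0.66  2.12  1.15  1.15  0.09]
0.9 -0.5 0.0 [ 0.33  0.71  0.31  1.6  -0.55  1.31  2.66]
0.9 -0.5 0.3 [ 0.17  0.54  0.33  1.78 -0.38  1.01  2.48]
0.9 -0.5 0.6 [-0.07  0.43  0.39  1.95 -0.11  0.75  2.15]
0.9 -0.5 0.9 [-0.41  0.41  0.55  2.09  0.31  0.59  1.62]
0.9 -0.5 1.2 [-0.78  0.57  0.77  2.19  0.65  0.53  1.11]
0.9 -0.5 1.5 [-0.93  0.78  0.75  2.23  0.92  0.64  0.62]
0.9 -0.5 1.8 [-1.1   1.13  0.81  2.19  0.85  0.68  0.45]
```

```bash
cat >> h.py <<'E'
YAW=.197; O=np.array([.5308,-.2166,.06]); G=.054
def arc(th,t,back=0.,yaw=YAW,o=O):
    s=o+Ro.from_euler('z',yaw).apply([0,-.092*np.cos(th),.092*np.sin(th)]); Q=q(yaw,t)
    return s-(G+back)*zax(Q),Q
def st(m=""):
    s=env.get_state(); print(m,round(s["time"],2),"tcp",np.round(s["tcp_pos"],4),"F",np.round(s["force"],1),"op",round(s["opening"],4),"gf",np.round(s["gripper_force"],1))
E
python3 - <<'E'
from h import *
p,Q=arc(-.02,-.25,.1); env.reach(p,Q); env.grip(.034,25)
p,Q=arc(-.02,-.25); print(env.movel(p,.1,stop_force=8)); st("down")
snap("scene","s1"); im=cv2.imread("pics/s1.png")[130:250,250:410]
cv2.imwrite("pics/s1c.png",cv2.resize(im,None,fx=4,fy=4,interpolation=2))
E
```

```text
False
down 6.11 tcp [ 0.5518 -0.3205  0.1112] F [-0.2 -0.2  0.4] op 0.0339 gf 0.0
```

View pics/s1c.png

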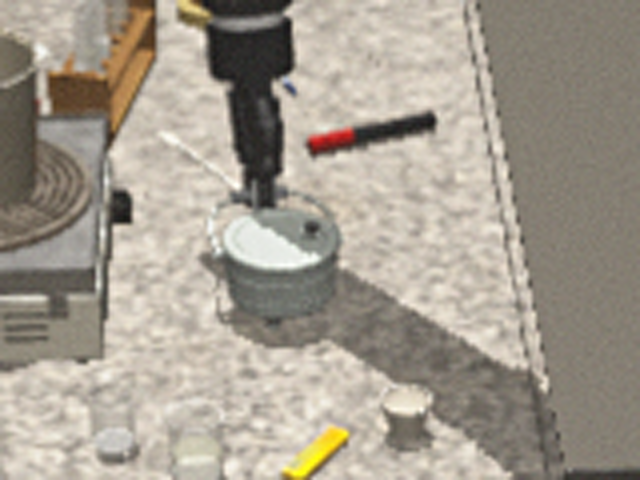

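The fingers straddle the sleeve at crop (262,195), and the canister is undisturbed. Now I pinch lightly and swing along the arc with the wrist following.

```bash
python3 - <<'E'
from h import *
env.grip(.008,20); st("grip")
for k,th in enumerate(np.linspace(-.02,np.pi/2,12)[1:]):
    p,Q=arc(th,-.25+th+.02); env.movel(p,.08,rot=Q)
    s=env.get_state(); 
    if k%2: st("%.2f"%th)
    if np.linalg.norm(s["force"])>25: print("force stop"); break
snap("scene","s2"); im=cv2.imread("pics/s2.png")[130:250,250:410]
cv2.imwrite("pics/s2c.png",cv2.resize(im,None,fx=4,fy=4,interpolation=2))
E
```

```text
grip 6.47 tcp [ 0.5518 -0.3202  0.1109] F [ 0.5 -1.3  1.1] op 0.0122 gf 20.2
0.27 7.18 tcp [ 0.5477 -0.302   0.1384] F [ 1.8 -2.4 -0.4] op 0.0122 gf 20.2
0.56 7.9 tcp [ 0.5425 -0.2772  0.1598] F [-0.1 -3.5  0.7] op 0.0119 gf 20.3
0.85 8.62 tcp [ 0.5363 -0.247   0.1729] F [ 0.4 -3.4  3.7] op 0.0121 gf 20.8
1.14 9.33 tcp [ 0.5306 -0.2158  0.1789] F [ 2.1 -6.2 15.9] op 0.0123 gf 21.7
1.43 10.05 tcp [ 0.523  -0.1823  0.1716] F [-0.6 -1.1 12. ] op 0.012 gf 21.9
```

View pics/s2c.png

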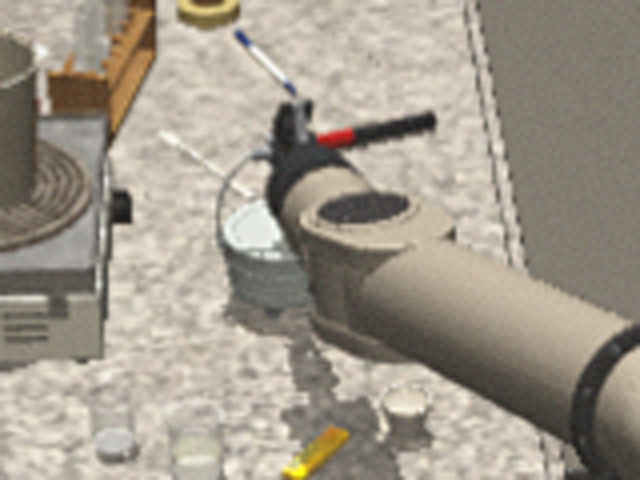

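The bail stands upright (sleeve at crop ~(290,130)), with the canister still standing. I release, retreat along the tool axis, and look from above.

```bash
python3 - <<'E'
from h import *
T=-.25+np.pi/2+.02
env.grip(.034); st("open")
p,Q=arc(np.pi/2,T,.06); env.movel(p,.1); st("back")
Q0=q(YAW); c=np.array([.5308,-.2166,.152])
env.movel(p+[0,0,.1],.15); env.reach(c+[0,0,.054+.10],Q0); env.grip(.05)
C,im,d=snap("wrist","w_up"); st()
cv2.imwrite("pics/w_upc.png",cv2.resize(im[60:360,120:520],None,fx=2,fy=2))
E
```

```text
open 10.8 tcp [ 0.5203 -0.1656  0.1635] F [ 0.5 -0.5  0.4] op 0.0336 gf 0.0
back 11.55 tcp [ 0.5089 -0.1079  0.178 ] F [ 0.1 -0.2  0.1] op 0.0342 gf 0.0
 13.76 tcp [ 0.531  -0.2155  0.3051] F [ 0.4  0.3 -0.8] op 0.0501 gf 0.0
```

View pics/w_upc.png

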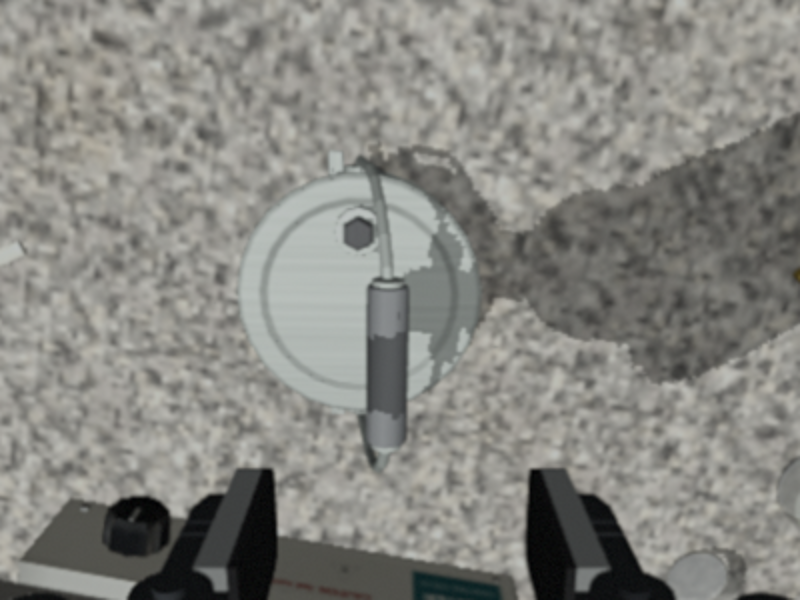

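```bash
python3 - <<'E'
from h import *
C=ld("w_up")
c=cast(C,[(300.5,204)],.07)[0];p=cast(C,[(299,177)],.079)[0];e=cast(C,[(314,201),(312.5,283.5)],.152);g=cast(C,[(313.2,242.2)],.152)[0]
print(c,p,e,np.linalg.norm(e[1]-e[0]),g)
print("yaw plug",np.arctan2(*(c-p)[1::-1]),"sleeve",np.arctan2(*(e[1]-e[0])[1::-1]))
print("off in can frame",Ro.from_euler('z',-.18).apply(g-c), Ro.from_euler('z',-.18).apply(c-p))
P=np.load("pics/w_up.npz")["P"]; print(P[242,313],P[204,290])
E
```

```text
[ 0.52813028 -0.23136727  0.07      ] [ 0.5055104  -0.23631836  0.079     ] [[ 0.50463974 -0.22384049  0.152     ]
 [ 0.55634979 -0.21458731  0.152     ]] 0.05253143257743376 [ 0.52958109 -0.21940657  0.152     ]
yaw plug 0.2154837856562816 sleeve 0.17706935295749876
off in can frame [0.00356869 0.01150772 0.082     ] [ 0.02314081  0.00082147 -0.009     ]
[ 0.52763001 -0.21982013  0.1573994 ] [ 0.53046064 -0.23964715  0.06731685]
```

```bash
cat >> h.py <<'E'
Y2=.19; AX=np.array([np.cos(Y2),np.sin(Y2)])*.4786+np.array([-np.sin(Y2),np.cos(Y2)])*-.3272
E
python3 - <<'E'
from h import *
print(AX); Q=q(Y2); z=.152+G
env.movel([*AX,z+.08],.1,rot=Q); print(env.movel([*AX,z],.08,stop_force=10)); st("at")
env.grip(.008,20); env.dwell(.4); st("pinch")
snap("wrist","w_p")
env.grip(.008,60); st("firm")
env.movel([*AX,z+.01],.03); st("up10")
env.movel([*AX,z+.09],.08); env.dwell(.4); st("up")
C,im,d=snap("wrist","w_l"); snap("scene","s3")
s=cv2.imread("pics/s3.png")[110:250,250:410]
cv2.imwrite("pics/s3c.png",np.hstack([cv2.resize(im[60:460,120:520],(450,450)),cv2.resize(s[:140,20:125],(340,450))]))
E
```

```text
[ 0.53178186 -0.23092392]
False
at 15.31 tcp [ 0.532  -0.2312  0.2065] F [ 0.1  0.3 -0.5] op 0.0505 gf 0.0
pinch 16.12 tcp [ 0.532  -0.231   0.2062] F [1.4 0.9 4. ] op 0.0123 gf 20.5
firm 16.39 tcp [ 0.532  -0.2311  0.2063] F [-0.3  1.3  5.3] op 0.0111 gf 58.4
up10 16.88 tcp [ 0.5316 -0.2307  0.2157] F [-0.5  0.1 -6.2] op 0.0109 gf 58.4
up 18.43 tcp [ 0.5317 -0.2309  0.2959] F [ 0.5  0.3 -5.5] op 0.0108 gf 58.4
```

View pics/s3c.png

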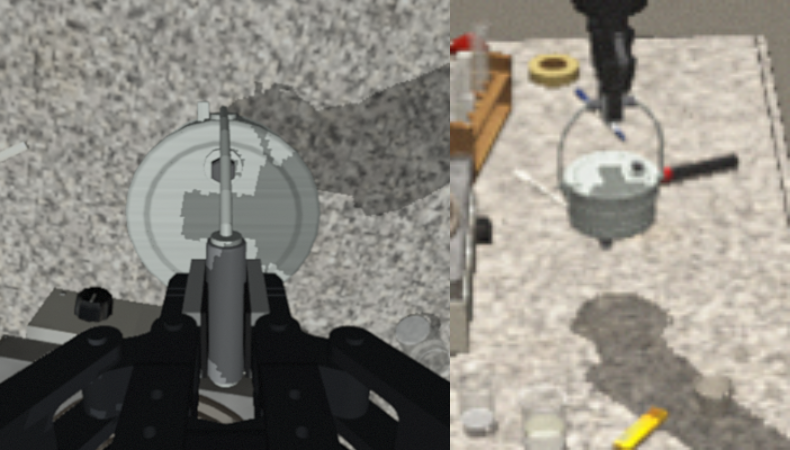

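Lifted level: lid centre at crop ≈(223,215), plug (222,170), sleeve pinched at (226,310). Checking the axis offset relative to the tool.

```bash
python3 - <<'E'
from h import *
C=ld("w_l"); t=np.array([.5317,-.2309,0]); R=Ro.from_euler('z',-Y2)
for n,u,z in(("lid",(318.7,252),.16),("plug",(317.3,211.5),.169),("s0",(322.7,271.6),.242),("s1",(320,399.6),.242)):
    print(n,R.apply(cast(C,[u],z)[0]-t).round(4))
P=np.load("pics/w_l.npz")["P"]
m=(abs(P[...,0]-.53)<.06)&(abs(P[...,1]+.23)<.06)&(abs(P[...,2]-.16)<.02); X=P[m]
r=R.apply(X-t); a,*_=np.linalg.lstsq(np.c_[r[:,:2],np.ones(len(r))],r[:,2],rcond=None); print("lid plane",a,len(r), r[:,:2].min(0),r[:,:2].max(0))
E
```

```text
lid [-0.0019 -0.0006  0.16  ]
plug [-0.0277 -0.0013  0.169 ]
s0 [-0.0257  0.001   0.242 ]
s1 [2.82e-02 1.00e-04 2.42e-01]
lid plane [-0.0044205   0.00339161  0.15748727] 17698 [-0.05654971 -0.05047954] [0.03852435 0.04818404]
```

```bash
python3 - <<'E'
from h import *
o=np.array([.5469,.2507]); Q=q(-.2527)
o=o+np.array([np.sin(.2527),np.cos(.2527)])*.0005
env.movel([*AX,.316],.08); 
env.movel([*o,.316],.12,rot=Q); env.dwell(.6); st("over")
env.movel([*o,.258],.08); env.dwell(.4); st("near")
print(env.movel([*o,.2435],.015,stop_force=3.0)); env.dwell(.2); st("touch")
C,im,d=snap("wrist","w_s"); snap("scene","s4")
s=cv2.imread("pics/s4.png")[200:340,260:380]
cv2.imwrite("pics/s4c.png",np.hstack([cv2.resize(im[60:460,120:520],(400,400)),cv2.resize(s,(343,400))]))
E
```

```text
over 23.69 tcp [0.547  0.2512 0.316 ] F [ 1.3 -0.4 -5.6] op 0.0112 gf 58.4
near 24.97 tcp [0.5471 0.2512 0.2582] F [-0.   0.3 -5.8] op 0.0111 gf 58.4
True
touch 25.99 tcp [0.5468 0.2513 0.2444] F [ 0.2 -0.   6.9] op 0.0108 gf 59.5
```

View pics/s4c.png

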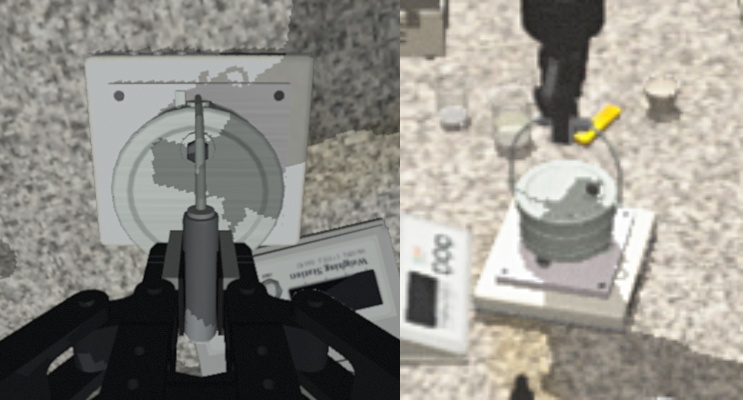

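Contact came at TCP z 0.2444 m, against 0.2443 m expected for fully home. The canister sits level and centred on the counter, so I release and check.

```bash
python3 - <<'E'
from h import *
env.grip(.012,20); env.grip(.05); st("open")
p=env.get_state()["tcp_pos"]; env.movel([p[0],p[1],.36],.08); env.dwell(.4); st("up")
C,im,d=snap("wrist","w_f"); P=np.load("pics/w_f.npz")["P"]
R=Ro.from_euler('z',.2527); t=np.array([.5469,.2507,0]); r=R.apply(P.reshape(-1,3)-t)
m=(np.hypot(r[:,0],r[:,1])<.045)&(abs(r[:,2]-.108)<.012); X=r[m]
for _ in range(3):
    a,*_=np.linalg.lstsq(np.c_[X[:,:2],np.ones(len(X))],X[:,2],rcond=None); X=X[abs(X[:,2]-np.c_[X[:,:2],np.ones(len(X))]@a)<.002]
print("lid plane",a,len(X)); pl=r[(abs(r[:,0])<.055)&(abs(r[:,1])<.062)&(abs(r[:,2]-.042)<.006)]; print("plate",np.median(pl[:,2]))
cv2.imwrite("pics/w_fc.png",cv2.resize(im[60:360,120:520],None,fx=2,fy=2))
E
```

```text
open 26.76 tcp [0.5457 0.2513 0.2428] F [-0.3  0.4  0.3] op 0.0503 gf 0.0
up 28.77 tcp [0.5456 0.2513 0.3599] F [-0.5 -0.6 -0.1] op 0.05 gf 0.0
lid plane [-0.00682463  0.01130915  0.10587976] 5717
plate 0.041875582621121156
```

View pics/w_fc.png

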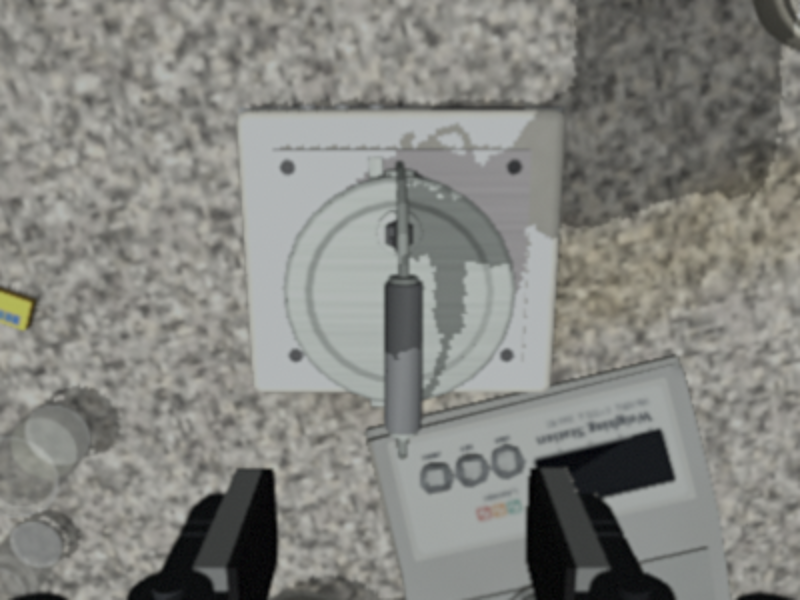

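The image shows the canister centred (lid ~(400,290)) on the counter with its plug at the front (400,233). The lid height puts its origin about 38 mm up and level, so all three feet are home.

```bash
python3 -c "
from h import *
print(job.job_done())"
```

```text
the job is handed in; nothing more can be done
None
```

The canister is standing on the larger counter, released, with all three feet home by my measurement (origin about 38 mm up, level to about 0.01 rad), and the job was handed in at about 29 s; no verdict came back.

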